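# Shift the polishing spindle into third gear

### The job

Put the polishing spindle on the bench into third gear: with closed fingers push its black-knobbed gear lever gently across the neutral channel to the right-hand end, then push it forward, away from the robot, into the third slot (the far right one) until it is fully home, and leave it there. Only push, never grip the lever; go into no other slot on the way, and neither move nor lift the cork block, bead stamp or stone that lie around it.

Things in the scene. Friction and masses are not known exactly. Their poses are not given: they have to be found in the camera images.
- gearbox: Grey gearbox of a polishing spindle, fixed, 120 x 140 mm (x, y), gate plate 92 x 104 mm on top at z = 87. Dark motor reaches out to y = -156, upright white felt wheel to y = +125 (mm), both under 85 high. Origin: centre of its underside, under the lever's pivot; +x forward (away from the robot, within 0.3 rad), +y left, z up; all positions below are in this frame.
- lever_knob (a point): Centre of the gear lever's black knob, diameter 35 mm, reaching 21 mm below to 19 mm above this point along the 10 mm steel shaft. Pivot at z = 35 mm under the gate's centre, knob centre 125 mm from it: upright it is at (0, 0, 160) mm, at the left or right end of neutral about (0, +-42, 153), home in third about (43, -39, 146). Its z axis runs up the lever.
- gate_centre (a point): Middle of the H-shaped opening in the gate plate, on its top face; axes as the gearbox. Slots are 14 mm wide: the neutral channel runs along y through x = 0 and is 46 mm long; two lanes along x at y = +16 and -16 mm reach 25 mm forward and back. First slot far left, second near left, third far right, fourth near right. The shaft can leave neutral only at the channel's ends.
- cross (a joint): Sideways tilt of the gear lever, rad: 0 in the middle, positive to the right (knob towards the gearbox's -y), negative left. The gate stops it at about +-0.34. Starts in neutral, somewhere in the left half of the channel. About 2 N at the knob moves it, and it stays where it is left.
- shift (a joint): Fore-and-aft tilt of the gear lever, rad: 0 in the neutral channel (about 0.04 of play either way), positive forward (knob towards the gearbox's +x), negative back. The gate stops it at about +0.35 in the third slot. About 2 N at the knob moves it, and it stays where it is left; the stops are rigid, keep the push on them under 25 N.
- cork_block: Loose cork block 30 x 60 x 24 mm lying in front of the gearbox; origin centre of its underside. Bystander.
- bead_stamp: Loose small bead stamp with a turned wooden handle, diameter 22 mm, 62 mm high, standing upright behind the motor; origin centre of its underside. Bystander.
- dressing_stone: Loose pink sharpening stone 22 x 85 x 14 mm lying beside the felt wheel; origin centre of its underside. Bystander.

How it is judged:
By the outcome, as a careful person would: the job done as asked, in the order asked, and still so for the second after the job is handed in, with the robot touching nothing.
It also fails if it takes over 45 s, if anything falls off the work surface, if the arm or the gripper's body presses on something with over 40 N, if the wrist force passes 120 N, or if a joint passes its speed limit or range.

### The arm

A 7-joint arm with a two-finger parallel gripper is mounted at the origin on a cart in front of the work surface, level with it; the furniture and walls round the work are solid. World frame = base frame: x ahead of the robot, y to its left, z up, the work surface at z = 0. Lengths are in m, angles in rad, forces in N, time in s.
With the tool pointing down it reaches from about 0.4 to 0.85 m from the base axis. Payload 10.4 kg.
Tool frame: the origin (TCP) lies between the finger pads; the fingertips stand tip_extent ahead of it and the grasp point (between the pads) lies 2 mm behind it (tip_extent is the distance from the TCP to the fingertips, in m); z points along the fingers, y is the direction in which the jaws open and shut (so a half turn about z gives the same grasp; the last joint's range is limited). The gripper opens to 87 mm and grips with 3 to 60 N. Pads are 19 mm wide; open, the fingers measure 117 mm over their backs; the gripper's body (75 mm by 190 mm) begins 51 mm behind the grasp point.
Start: joints at [1.149, 0.332, -0.065, 1.46, 0.022, 1.35, -0.088], TCP at [0.243, -0.576, 0.24] pointing down, gripper open.
Joint ranges: [-2.6, 2.6], [-0.5, 2.12], [-1.47, 1.34], [0.16, 2.42], [-1.27, 4.41], [0.06, 2.06], [-2.6, 2.6]. Speed limits (rad/s): [2.22, 2.22, 2.79, 2.79, 3.14, 3.14, 3.14].

### API

Orientations are given as a unit quaternion [x, y, z, w].
In Python, from bench import read_state, camera, camera_params, close_job, tip_extent gives the robot as it stands. The module is installed in compiled form; this text tells all that it offers.
- The arm moves only by the tool send_rows, never from a script. Its argument "steps" is a list of rows, each a list of 7 numbers: the turn, a rotation vector about the tool's x, y, z in degrees, then the shift along the tool's x, y, z in m, then the gripper's target within -1 to 1 (shut at 1, half-way at 0, fully open at -1). In form: [[ax, ay, az, x, y, z, jaw], ...]. A call has exactly 10 rows; each row shifts and turns the pose as measured when the row begins, along the tool's axes as they then stand; what a row does not reach is not made up. A row lasts 1/10 s, in which the tool goes at most 50 mm and 8.59 degrees, less where a joint would pass 70% of its speed; a pose out of reach is approached as far as the arm can. A call with a gripper value outside its range is refused whole. The fingers move at their own pace and stop on an object; "force" is the grip in N (left out, the last holds). Time passes only in rows, so rows that do not move let the fingers close, or fill a call up. It gives the time, the measured TCP pose, the force and the opening at its end, in the units of the state.
- read_state(): the state, without advancing time (a new reading comes with each control period).
- camera(name): name is "scene" or "side" or "wrist"; returns (picture, depth): 420x560x3 uint8, blue, green, red; 420x560 float32, m along the optical axis (not along the pixel's ray), 0 where there is no reading.
- camera_params(name): a dict with "camera_matrix" (3x3 intrinsics, pixels), "world_from_camera" (4x4, takes a point from camera to world coordinates). Camera axes: x right, y down, z forward; pixel columns grow to the right and rows downward; lengths in m; the calibration is good to about 2 mm. A picture is of the moment at which its call begins: read the wrist's pose just before it. camera_params takes no time and is no camera call; for the wrist camera it gives the pose at the moment of the call.
- close_job(): hands the job in, once; it reports no verdict.
The state is a dict: "time": time; "joint_positions": joint angles; "joint_vel": joint speeds; "joint_torque": joint torques, N m; "ee_pos": TCP position; "eef_rot": TCP orientation; "ft_force": force on the tool from outside, world axes, zero at the start; "torque": the same for the moment, N m; "width": finger opening in m.
Only numpy, scipy, OpenCV 4.12 (cv2) and the standard library are available. Lean on these libraries where they do the work, as an engineer would, in place of code of your own. Each camera call takes 0.05 s, during which the arm holds its last target.

## Working session

There is one attempt and no reset: what is moved stays moved. The work goes in short steps, Python scripts to look and compute and a tool call to move; the robot and the scene stay as the last step left them, time stands still between calls to the robot, and variables do not carry over. Pictures are saved under pics/ and viewed, and the job is handed in when it is done.

Besides the shell and the picture viewer there is one more tool, called after "Request:" as name([rows], argument=value, ...), one row to a line, values as JSON. send_rows: Moves the arm, as the interface text tells. Its arguments: {"type":"object","properties":{"steps":{"type":"array"},"force":{"type":"number"}},"required":["steps"]}

```bash
mkdir -p pics; python3 - <<'E'
from bench import *
import cv2, numpy as np
s=read_state(); print(s, tip_extent if not callable(tip_extent) else tip_extent())
for n in("scene","side"):
    p=camera_params(n); im,d=camera(n)
    print(n,np.round(p["camera_matrix"],1).tolist(),np.round(p["world_from_camera"],3).tolist())
    cv2.imwrite(f"pics/{n}0.png",im); np.save(f"{n}0.npy",d)
E
```

```text
{'time': 0.0, 'joint_positions': array([ 1.14942431,  0.33289292, -0.06470895,  1.4609163 ,  0.02160525,
        1.34992021, -0.08847742]), 'joint_vel': array([-5.84694432e-06, -1.95862646e-03, -1.41445141e-03, -1.44573728e-03,
        7.86771811e-04,  3.00875588e-04, -1.59934130e-04]), 'joint_torque': array([-2.03424711e-04, -6.23259473e+01,  2.45830603e-02, -3.89897203e+01,
       -6.11802726e-02,  3.96525313e-02,  1.23721584e-04]), 'ee_pos': array([ 0.24253829, -0.57562994,  0.23875276]), 'eef_rot': array([ 9.80182904e-01,  1.98093299e-01, -1.76180672e-04, -6.98620368e-04]), 'ft_force': array([-0.29419123, -0.43577829,  0.52964028]), 'torque': array([-0.02459968, -0.01674015, -0.04363505]), 'width': 0.08730510872712763} 0.017
scene [[400.5, 0.0, 285.9], [0.0, 400.5, 213.9], [0.0, 0.0, 1.0]] [[-0.705, -0.299, 0.643, -0.019], [-0.709, 0.323, -0.627, 0.573], [-0.02, -0.898, -0.439, 0.515], [0.0, 0.0, 0.0, 1.0]]
side [[470.6, 0.0, 284.2], [0.0, 470.6, 211.4], [0.0, 0.0, 1.0]] [[1.0, 0.007, 0.027, 0.545], [-0.019, -0.567, 0.823, -0.752], [0.021, -0.823, -0.567, 0.638], [0.0, 0.0, 0.0, 1.0]]
```

View pics/scene0.png

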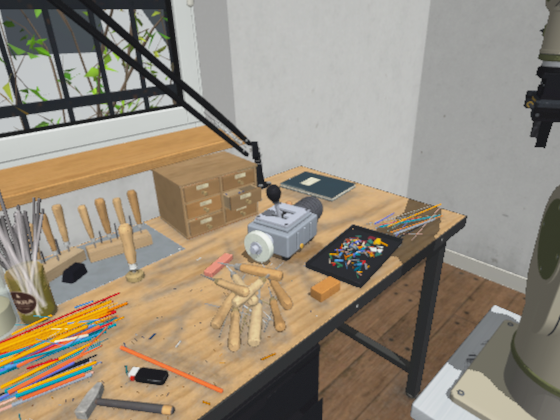

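View pics/side0.png

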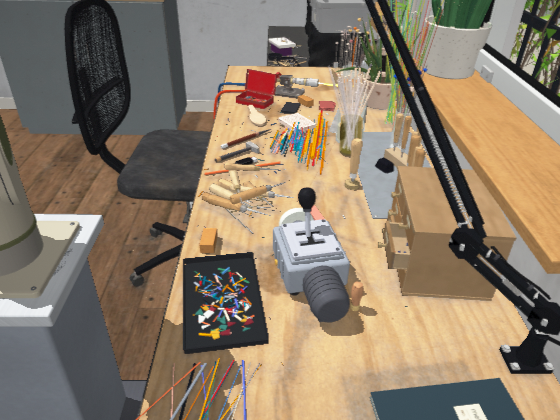

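The scene picture shows the gearbox at about (282,228) with the knob at (274,191). In the side picture the knob is at (307,196), the gate plate at about (310,238) and the stamp at (356,295). I'll zoom in next.

```bash
python3 - <<'E'
import cv2, numpy as np
a=cv2.imread("pics/scene0.png")[170:280,220:340]; b=cv2.imread("pics/side0.png")[175:335,240:400]
cv2.imwrite("pics/z1.png",cv2.resize(a,None,fx=6,fy=5.4545,interpolation=cv2.INTER_CUBIC)); cv2.imwrite("pics/z2.png",cv2.resize(b,(600,600),interpolation=cv2.INTER_CUBIC))
E
```

```text
(no output)
```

View pics/z1.png

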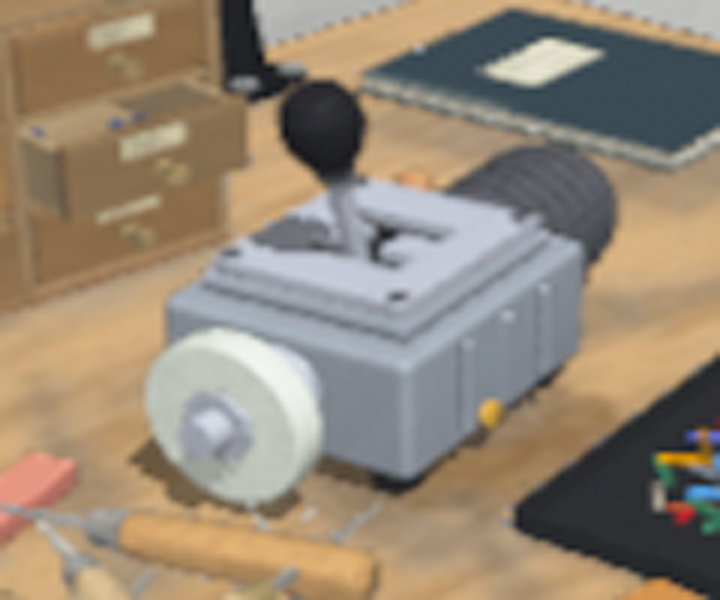

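View pics/z2.png

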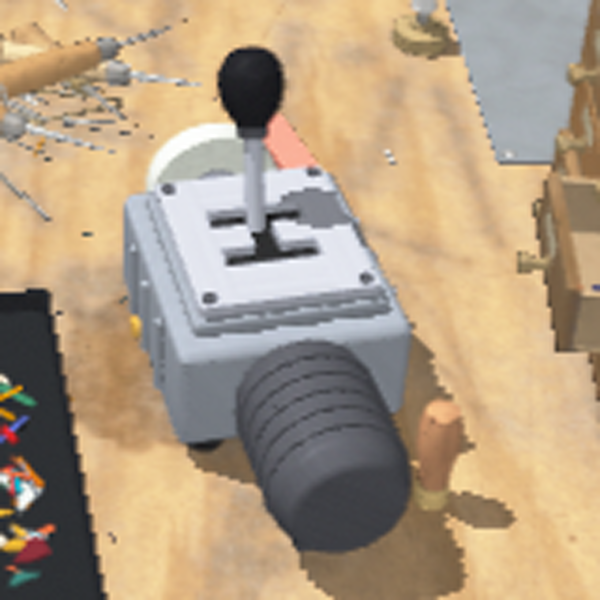

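```bash
cat > h.py <<'E'
import numpy as np, cv2
from bench import *
def ray(n,uv,p=None):
    p=p or camera_params(n); T=p["world_from_camera"]; K=p["camera_matrix"]
    d=T[:3,:3]@np.linalg.solve(K,np.array([uv[0],uv[1],1.])); return T[:3,3],d/np.linalg.norm(d)
def onplane(n,uv,z,p=None):
    o,d=ray(n,uv,p); return o+d*(z-o[2])/d[2]
def tri(rs):
    A=0;b=0
    for o,d in rs:
        P=np.eye(3)-np.outer(d,d); A=A+P; b=b+P@o
    x=np.linalg.solve(A,b); return x,[np.linalg.norm((np.eye(3)-np.outer(d,d))@(x-o)) for o,d in rs]
def proj(n,X):
    p=camera_params(n);T=p["world_from_camera"];c=T[:3,:3].T@(np.asarray(X)-T[:3,3]);u=p["camera_matrix"]@c;return u[:2]/u[2]
E
python3 - <<'E'
from h import *
np.set_printoptions(precision=4,suppress=True)
S=[onplane("side",(240+u/3.75,175+v/3.75),.087) for u,v in[(167,188),(315,173),(366,278),(208,298)]]
C=[onplane("scene",(220+u/6,170+v/5.4545),.087) for u,v in[(230,252),(397,295),(522,213)]]
print(np.array(S),np.mean(S,0)); print(np.array(C),(C[0]+C[2])/2)
# lists: side: near-left? , compute yaw
S=np.array(S); ex=(S[1]-S[0]+S[2]-S[3])/2; ey=(S[0]-S[3]+S[1]-S[2])/2
print("yaw x",np.arctan2(ex[1],ex[0]),"yaw y",np.arctan2(-ey[0],ey[1]),np.linalg.norm(ex),np.linalg.norm(ey))
# knob
for n,(r0,r1,c0,c1) in {"scene":(178,206,262,285),"side":(183,212,295,320)}.items():
    im=cv2.imread(f"pics/{n}0.png"); m=(im.max(2)<60).astype(np.uint8); M=np.zeros_like(m); M[r0:r1,c0:c1]=m[r0:r1,c0:c1]
    k,l,st,ce=cv2.connectedComponentsWithStats(M); i=1+np.argmax(st[1:,4]); print(n,st[i],ce[i])
    globals()[n]=ce[i]
X,e=tri([ray("scene",scene),ray("side",side)]);print("knob",X,e)
for nm,z,uvs,uvc in [("stamp top",.062,(240+440/3.75,175+408/3.75),None),("cork",.024,(208,236),(325,286)),("stone",.014,None,(218,264))]:
    print(nm, uvs and onplane("side",uvs,z), uvc and onplane("scene",uvc,z))
# high obstacles near work
for n in("scene","side"):
    d=np.load(n+"0.npy");p=camera_params(n);K=p["camera_matrix"];T=p["world_from_camera"]
    v,u=np.mgrid[:420,:560];P=np.stack([(u-K[0,2])/K[0,0]*d,(v-K[1,2])/K[1,1]*d,d],-1)@T[:3,:3].T+T[:3,3]
    ok=(d>0)&(P[...,0]>.2)&(P[...,0]<1.)&(P[...,1]>-.8)&(P[...,1]<.5)&(P[...,2]>.12)&(P[...,2]<.9)
    Q=P[ok]
    from collections import defaultdict
    D=defaultdict(list)
    for q in Q: D[(round(q[0]*10)/10,round(q[1]*10)/10)].append(q[2])
    print(n,[(k,len(z),round(min(z),2),round(max(z),2)) for k,z in sorted(D.items()) if len(z)>10])
E
```

```text
[[ 0.5715  0.0004  0.087 ]
 [ 0.6512  0.0148  0.087 ]
 [ 0.6687 -0.074   0.087 ]
 [ 0.5897 -0.09    0.087 ]] [ 0.6203 -0.0372  0.087 ]
[[ 0.6489  0.0159  0.087 ]
 [ 0.5704 -0.0009  0.087 ]
 [ 0.5898 -0.0934  0.087 ]] [ 0.6194 -0.0388  0.087 ]
yaw x 0.18955290647571893 yaw y 0.19680674934500017 0.08078511743172892 0.09134539650749691
scene [267 185  14  18 175] [273.3943 192.9886]
side [298 188  17  21 281] [306.4235 197.7046]
knob [ 0.6115 -0.0017  0.1533] [np.float64(0.00023347016723807612), np.float64(0.00023347016723816169)]
stamp top [ 0.6985 -0.1401  0.062 ] None
cork [0.4108 0.0456 0.024 ] [0.4058 0.0532 0.024 ]
stone None [0.6451 0.1467 0.014 ]
scene [((0.2, -0.5), 1648, np.float64(0.22), np.float64(0.5)), ((0.3, -0.6), 552, np.float64(0.22), np.float64(0.54)), ((0.3, -0.5), 820, np.float64(0.3), np.float64(0.54)), ((0.6, 0.0), 229, np.float64(0.12), np.float64(0.17)), ((0.7, 0.2), 666, np.float64(0.41), np.float64(0.52)), ((0.7, 0.3), 1100, np.float64(0.12), np.float64(0.55)), ((0.7, 0.4), 187, np.float64(0.19), np.float64(0.55)), ((0.7, 0.5), 1130, np.float64(0.12), np.float
[... 2295 characters left out ...]
p.float64(0.12), np.float64(0.15)), ((0.9, 0.3), 142, np.float64(0.12), np.float64(0.15)), ((0.9, 0.4), 160, np.float64(0.12), np.float64(0.15)), ((0.9, 0.5), 125, np.float64(0.12), np.float64(0.26)), ((1.0, -0.3), 257, np.float64(0.12), np.float64(0.14)), ((1.0, -0.2), 1020, np.float64(0.13), np.float64(0.19)), ((1.0, -0.1), 1365, np.float64(0.12), np.float64(0.19)), ((1.0, 0.0), 1074, np.float64(0.15), np.float64(0.19)), ((1.0, 0.1), 759, np.float64(0.15), np.float64(0.19)), ((1.0, 0.2), 460, np.float64(0.16), np.float64(0.19)), ((1.0, 0.3), 366, np.float64(0.16), np.float64(0.19)), ((1.0, 0.4), 216, np.float64(0.16), np.float64(0.19)), ((1.0, 0.5), 84, np.float64(0.18), np.float64(0.26))]
```

The gearbox origin is at about (0.620, -0.038) with yaw 0.195. The knob's local position is about (-1, +37, 153) mm. I'll shut the fingers, line the tool up with the gearbox (tool x forward, tool y right) and approach high on the knob's left.

Request:
send_rows([
  [0,0,5.9,0,0,-0.02,1],
  [0,0,5.8,0,0,-0.02,1],
  [0,0,0,0.024,-0.027,0,1],
  [0,0,0,0.024,-0.027,0,1],
  [0,0,0,0.024,-0.027,0,1],
  [0,0,0,0.024,-0.027,0,1],
  [0,0,0,0.024,-0.027,0,1],
  [0,0,0,0.024,-0.027,0,1],
  [0,0,0,0.024,-0.027,0,1],
  [0,0,0,0.024,-0.027,0,1],
], force=20)

```text
time: 1.1
ee_pos: [0.3913, -0.322, 0.2757]
eef_rot: [0.996, 0.088, -0.003, -0.004]
ft_force: [-0.2, -0.4, 0.4]
width: 0.0151
```

Request:
send_rows([
  [0,0,-1,0.028,-0.032,0,1],
  [0,0,0,0.028,-0.032,0,1],
  [0,0,0,0.028,-0.032,0,1],
  [0,0,0,0.028,-0.032,0,1],
  [0,0,0,0.028,-0.032,0,1],
  [0,0,0,0.028,-0.032,0,1],
  [0,0,0,0.028,-0.032,0,1],
  [0,0,0,0.028,-0.032,0,1],
  [0,0,0,0.028,-0.032,0,1],
  [0,0,0,0.0,0,0,1],
])

```text
time: 2.1
ee_pos: [0.5888, 0.0285, 0.2736]
eef_rot: [0.995, 0.099, -0.005, -0.005]
ft_force: [0.5, 0.7, -0.0]
width: 0.0007
```

```bash
cat > st.py <<'E'
from h import *
from scipy.spatial.transform import Rotation as R
import sys
np.set_printoptions(precision=4,suppress=True)
O=np.array([.620,-.038,0]);th=.195
G=R.from_euler('z',th).as_matrix()
def loc(X): return G.T@(np.asarray(X)-O)
def rep():
    s=read_state(); M=R.from_quat(s['eef_rot']).as_matrix()
    print("t",s['time'],"tcp loc mm",loc(s['ee_pos'])*1e3,"w",s['width'],"F loc",G.T@s['ft_force'])
    print("tool axes in gearbox",(G.T@M).round(3).tolist())
if __name__=="__main__":
    rep()
    for n,(r0,r1,c0,c1) in {"scene":(150,270,220,340),"side":(150,330,230,400)}.items():
        if len(sys.argv)>1:
            im,d=camera(n); cv2.imwrite(f"pics/{n}{sys.argv[1]}.png",im)
            z=cv2.resize(im[r0:r1,c0:c1],None,fx=3,fy=3,interpolation=cv2.INTER_CUBIC); globals()[n]=z
    if len(sys.argv)>1:
        h=max(scene.shape[0],side.shape[0]); P=lambda a:cv2.copyMakeBorder(a,0,h-a.shape[0],0,0,cv2.BORDER_CONSTANT)
        o=np.hstack([P(scene),P(side)]); o=o[:, :]; o=cv2.resize(o,None,fx=min(1,800/o.shape[1]),fy=min(1,800/o.shape[1])); cv2.imwrite(f"pics/c{sys.argv[1]}.png",o); print(o.shape)
E
python3 st.py 1
```

```text
t 2.1 tcp loc mm [-17.7238  71.2632 273.5629] w 0.0006697782069271492 F loc [ 0.5765  0.5835 -0.0443]
tool axes in gearbox [[1.0, 0.003, -0.009], [0.003, -1.0, 0.011], [-0.009, -0.011, -1.0]]
(497, 800, 3)
```

View pics/c1.png

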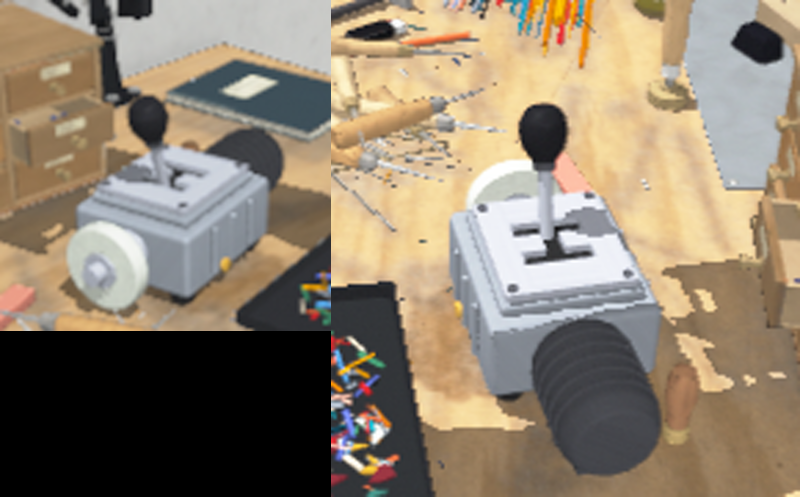

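Neither crop shows the gripper, which is still above them, and the lever is untouched. I'll shift to local (-1, 90) and lower.

Request:
send_rows([
  [0,0,0,0.009,-0.011,0,1],
  [0,0,0,0.009,-0.01,0,1],
  [0,0,0,0,0,0,1],
  [0,0,0,0,0,0.02,1],
  [0,0,0,0,0,0.02,1],
  [0,0,0,0,0,0.02,1],
  [0,0,0,0,0,0.02,1],
  [0,0,0,0,0,0.02,1],
  [0,0,0,0,0,0.015,1],
  [0,0,0,0,0,0,1],
])

```text
time: 3.2
ee_pos: [0.6017, 0.0427, 0.1556]
eef_rot: [0.996, 0.091, -0.004, -0.002]
ft_force: [0.7, 0.5, 0.6]
width: 0.0009
```

```bash
python3 st.py 2
```

```text
t 3.2 tcp loc mm [ -2.3178  82.6824 155.5584] w 0.0008833774296803864 F loc [0.7431 0.4019 0.5838]
tool axes in gearbox [[1.0, -0.012, -0.008], [-0.012, -1.0, 0.005], [-0.009, -0.005, -1.0]]
(497, 800, 3)
```

View pics/c2.png

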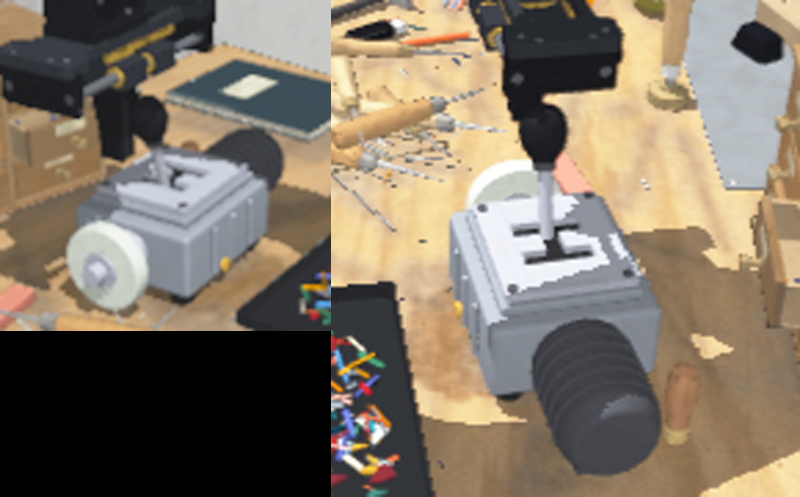

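Request:
send_rows([
  [0,0,-0.6,0.001,0.006,0,1],
  [0,0,0,0.001,0.006,0,1],
  [0,0,0,0,0.006,0,1],
  [0,0,0,0,0.006,0,1],
  [0,0,0,0,0.006,0,1],
  [0,0,0,0,0.006,0,1],
  [0,0,0,0,0.006,0,1],
  [0,0,0,0,0.006,0,1],
  [0,0,0,0,0.006,0,1],
  [0,0,0,0,0,0,1],
])

```text
time: 4.3
ee_pos: [0.6187, -0.0135, 0.1624]
eef_rot: [0.995, 0.097, 0.001, -0.002]
ft_force: [-0.6, 1.0, 1.0]
width: 0.0004
```

```bash
python3 st.py 3
```

```text
t 4.3 tcp loc mm [  3.4494  24.2872 162.3697] w 0.00043151786863710736 F loc [-0.3844  1.113   1.0405]
tool axes in gearbox [[1.0, -0.001, 0.002], [-0.001, -1.0, 0.004], [0.002, -0.004, -1.0]]
(497, 800, 3)
```

View pics/c3.png

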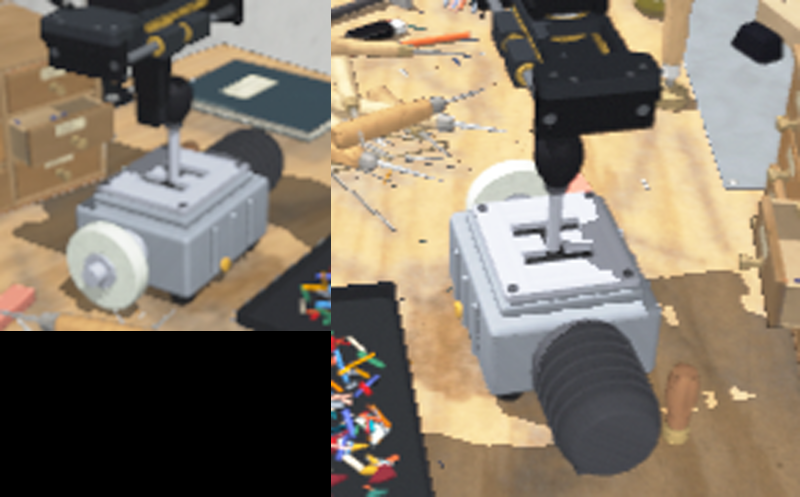

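The lever is near mid-channel and following the finger. I'll continue, trimming x and z.

Request:
send_rows([
  [0,0,0,-0.001,0.005,0.002,1],
  [0,0,0,-0.001,0.005,0.002,1],
  [0,0,0,-0.001,0.005,0.001,1],
  [0,0,0,0,0.005,0.001,1],
  [0,0,0,0,0.004,0,1],
  [0,0,0,0,0.002,0,1],
  [0,0,0,0,0.0,0,1],
  [0,0,0,0,0.0,0,1],
  [0,0,0,0,0,0,1],
  [0,0,0,0,0,0,1],
])

```text
time: 5.4
ee_pos: [0.6207, -0.0401, 0.1554]
eef_rot: [0.995, 0.098, 0.001, -0.003]
ft_force: [0.3, 0.4, 0.1]
width: 0.0006
```

```bash
python3 st.py 4
```

```text
t 5.4 tcp loc mm [  0.3224  -2.2163 155.4255] w 0.0005720566949690202 F loc [0.3831 0.3689 0.1035]
tool axes in gearbox [[1.0, 0.001, 0.002], [0.001, -1.0, 0.005], [0.002, -0.005, -1.0]]
(497, 800, 3)
```

View pics/c4.png

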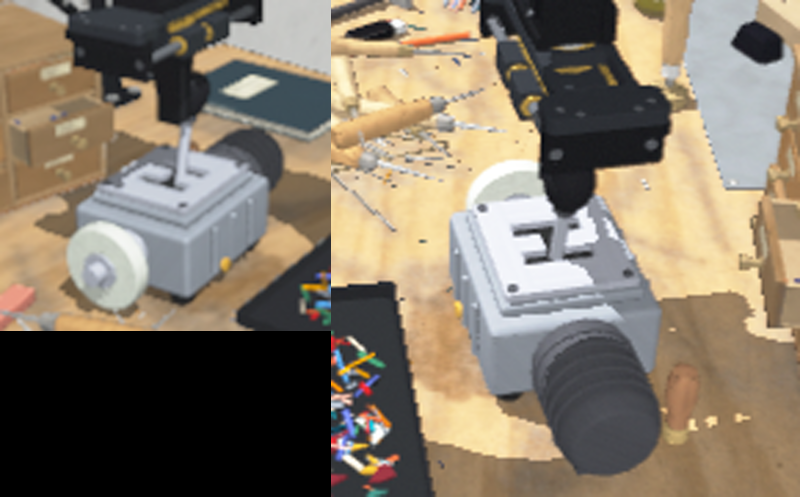

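Request:
send_rows([
  [0,0,0,0,0.0015,0,1],
  [0,0,0,0,0.0015,0,1],
  [0,0,0,0,0.0015,0,1],
  [0,0,0,0,0.0015,0,1],
  [0,0,0,0,0.0015,0,1],
  [0,0,0,0,0.0,0,1],
  [0,0,0,0,0.0,0,1],
  [0,0,0,0,0.0,0,1],
  [0,0,0,0,0,0,1],
  [0,0,0,0,0,0,1],
])

```text
time: 6.5
ee_pos: [0.622, -0.0475, 0.1549]
eef_rot: [0.995, 0.098, 0.0, -0.003]
ft_force: [-0.1, 0.8, 0.1]
width: 0.0003
```

```bash
python3 st.py
```

```text
t 6.5 tcp loc mm [  0.0994  -9.6834 154.8598] w 0.00026926988157112826 F loc [0.0463 0.7907 0.0655]
tool axes in gearbox [[1.0, 0.002, 0.001], [0.002, -1.0, 0.006], [0.001, -0.006, -1.0]]
```

One more small push until the stop shows up in the force reading.

Request:
send_rows([
  [0,0,0,0,0.001,0,1],
  [0,0,0,0,0.001,0,1],
  [0,0,0,0,0.001,0,1],
  [0,0,0,0,0.001,0,1],
  [0,0,0,0,0,0,1],
  [0,0,0,0,0.0,0,1],
  [0,0,0,0,0.0,0,1],
  [0,0,0,0,0.0,0,1],
  [0,0,0,0,0,0,1],
  [0,0,0,0,0,0,1],
])

```text
time: 7.5
ee_pos: [0.6226, -0.0514, 0.1546]
eef_rot: [0.995, 0.099, -0.0, -0.003]
ft_force: [0.2, 1.6, -1.2]
width: 0.0005
```

```bash
python3 st.py 5
```

```text
t 7.5 tcp loc mm [ -0.0584 -13.6807 154.5858] w 0.0004883367289589221 F loc [ 0.4899  1.552  -1.1763]
tool axes in gearbox [[1.0, 0.002, 0.0], [0.002, -1.0, 0.006], [0.0, -0.006, -1.0]]
(497, 800, 3)
```

View pics/c5.png

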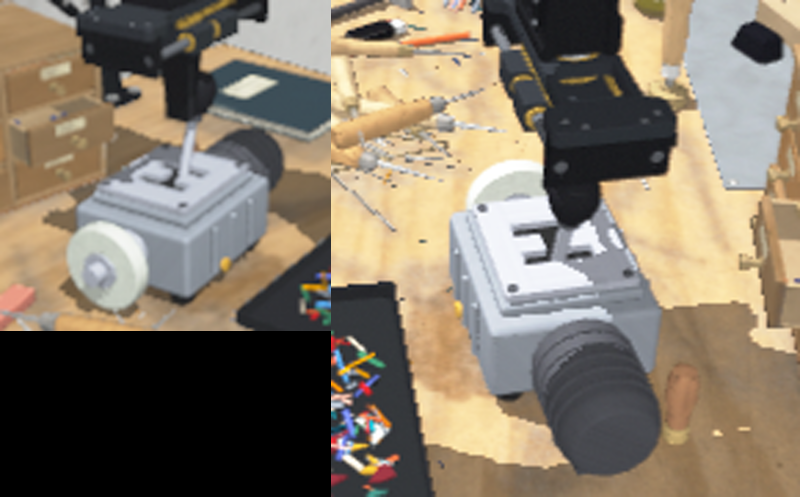

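Request:
send_rows([
  [0,0,0,0,0.001,0,1],
  [0,0,0,0,0.001,0,1],
  [0,0,0,0,0.001,0,1],
  [0,0,0,0,0.001,0,1],
  [0,0,0,0,0.001,0,1],
  [0,0,0,0,0.0,0,1],
  [0,0,0,0,0.0,0,1],
  [0,0,0,0,0.0,0,1],
  [0,0,0,0,0,0,1],
  [0,0,0,0,0,0,1],
])

```text
time: 8.6
ee_pos: [0.623, -0.0529, 0.1543]
eef_rot: [0.995, 0.1, -0.001, -0.005]
ft_force: [0.1, 3.0, -0.9]
width: -0.0001
```

```bash
python3 st.py
```

```text
t 8.6 tcp loc mm [  0.0067 -15.2018 154.2915] w -6.835093504963875e-05 F loc [ 0.6597  2.9472 -0.9195]
tool axes in gearbox [[1.0, 0.006, -0.001], [0.006, -1.0, 0.011], [-0.001, -0.011, -1.0]]
```

The lever is at the right-hand stop: I commanded 5 mm, the tool moved 1.5 mm and a 3 N reaction remained. Next I back off left and go round behind the knob.

Request:
send_rows([
  [0,0,0,0,-0.01,0,1],
  [0,0,0,0,-0.01,0,1],
  [0,0,0,-0.01,0,0,1],
  [0,0,0,-0.015,0,0,1],
  [0,0,0,-0.015,0,0,1],
  [0,0,0,-0.01,0,0,1],
  [0,0,0,0,0,0,1],
  [0,0,0,0,0,0,1],
  [0,0,0,0,0,0,1],
  [0,0,0,0,0,0,1],
])

```text
time: 9.6
ee_pos: [0.567, -0.0453, 0.1555]
eef_rot: [0.995, 0.099, 0.0, -0.002]
ft_force: [0.0, -0.3, -0.1]
width: 0.0004
```

```bash
python3 st.py 6
```

```text
t 9.6 tcp loc mm [-53.4082   3.0826 155.4892] w 0.0004442606556543856 F loc [-0.0195 -0.2667 -0.1337]
tool axes in gearbox [[1.0, 0.003, 0.001], [0.003, -1.0, 0.005], [0.001, -0.005, -1.0]]
(497, 800, 3)
```

View pics/c6.png

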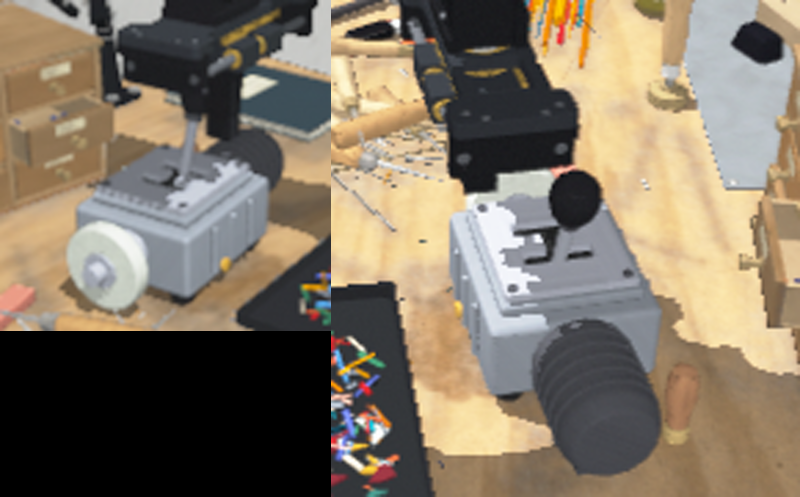

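The picture shows the lever upright in x and leaning right, with the knob free at (575,199) in the crop. The fingers are behind it on the left. I'll check the knob, then move right.

```bash
python3 - <<'E'
from st import *
im=cv2.imread("pics/side6.png"); m=(im.max(2)<60).astype(np.uint8); M=np.zeros_like(m); M[211:236,305:332]=m[211:236,305:332]
k,l,st,ce=cv2.connectedComponentsWithStats(M); i=1+np.argmax(st[1:,4]); print(st[i],ce[i],loc(onplane("side",ce[i],.153))*1e3)
for y in(-36,-39,-42): print(proj("side",O+G@np.array([0,y/1e3,.153])))
E
```

```text
[305 212  23  24 315] [317.2063 222.4413] [ -2.3311 -43.4448 153.    ]
[317.3477 219.884 ]
[317.8021 220.8532]
[318.2591 221.828 ]
```

Request:
send_rows([
  [0,0,0,0,0.01,0,1],
  [0,0,0,0,0.012,0,1],
  [0,0,0,0,0.012,0,1],
  [0,0,0,0,0.008,0,1],
  [0,0,0,0,0,0,1],
  [0,0,0,0,0,0,1],
  [0,0,0,0,0,0,1],
  [0,0,0,0,0,0,1],
  [0,0,0,0,0,0,1],
  [0,0,0,0,0,0,1],
])

```text
time: 10.7
ee_pos: [0.5763, -0.0903, 0.1547]
eef_rot: [0.995, 0.099, -0.0, -0.003]
ft_force: [-0.2, -0.0, 0.3]
width: -0.0001
```

```bash
python3 st.py
```

```text
t 10.7 tcp loc mm [-53.0592 -42.856  154.675 ] w -6.527291960256511e-05 F loc [-0.2118  0.0285  0.2626]
tool axes in gearbox [[1.0, 0.003, 0.0], [0.003, -1.0, 0.006], [0.0, -0.006, -1.0]]
```

The knob is at about (-2, -43) mm, so it is at the end of the channel. I'll push forward.

Request:
send_rows([
  [0,0,0,0.006,0,0,1],
  [0,0,0,0.006,0,0,1],
  [0,0,0,0.006,0,0,1],
  [0,0,0,0.005,0,0,1],
  [0,0,0,0.005,0,0,1],
  [0,0,0,0.005,0,0,1],
  [0,0,0,0.005,0,0,1],
  [0,0,0,0.005,0,0,1],
  [0,0,0,0,0,0,1],
  [0,0,0,0,0,0,1],
])

```text
time: 11.7
ee_pos: [0.622, -0.0805, 0.1545]
eef_rot: [0.995, 0.099, -0.001, -0.003]
ft_force: [-1.1, -0.3, 0.7]
width: 0.0007
```

```bash
python3 st.py 7
```

```text
t 11.7 tcp loc mm [ -6.2572 -42.095  154.4727] w 0.0007307960710276068 F loc [-1.1159 -0.1144  0.6914]
tool axes in gearbox [[1.0, 0.004, -0.001], [0.004, -1.0, 0.006], [-0.001, -0.006, -1.0]]
(497, 800, 3)
```

View pics/c7.png

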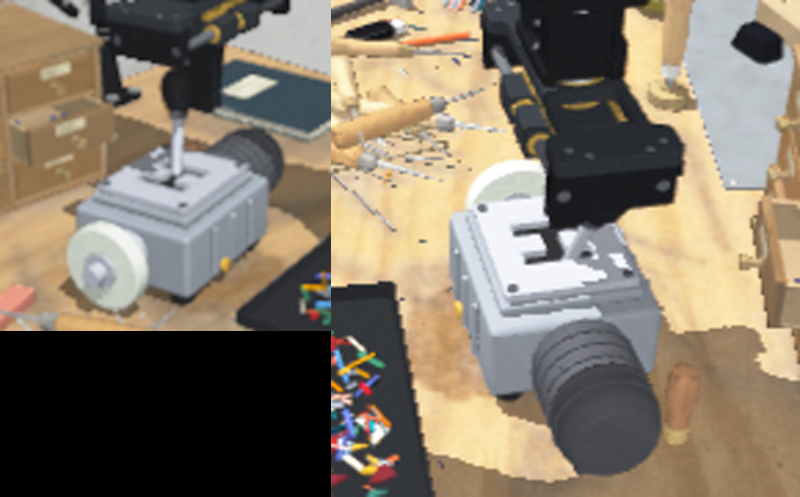

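The lever is moving forward in the right lane. I'll continue, slowing toward the end.

Request:
send_rows([
  [0,0,0,0.004,0,0.001,1],
  [0,0,0,0.004,-0.001,0.001,1],
  [0,0,0,0.004,0,0,1],
  [0,0,0,0.003,0,0,1],
  [0,0,0,0.002,0,0,1],
  [0,0,0,0.001,0,0,1],
  [0,0,0,0,0,0,1],
  [0,0,0,0,0,0,1],
  [0,0,0,0,0,0,1],
  [0,0,0,0,0,0,1],
])

```text
time: 12.8
ee_pos: [0.6395, -0.0759, 0.1514]
eef_rot: [0.995, 0.099, -0.002, -0.003]
ft_force: [-0.8, -0.6, 0.1]
width: 0.0003
```

```bash
python3 st.py
```

```text
t 12.8 tcp loc mm [ 11.8016 -41.012  151.3654] w 0.00033172401006615764 F loc [-0.9525 -0.4667  0.0763]
tool axes in gearbox [[1.0, 0.003, -0.004], [0.004, -1.0, 0.006], [-0.004, -0.006, -1.0]]
```

Request:
send_rows([
  [0,0,0,0.0015,0,0,1],
  [0,0,0,0.0015,0,0,1],
  [0,0,0,0.0015,0,0,1],
  [0,0,0,0.0015,0,0,1],
  [0,0,0,0.001,0,0,1],
  [0,0,0,0.001,0,0,1],
  [0,0,0,0,0,0,1],
  [0,0,0,0,0,0,1],
  [0,0,0,0,0,0,1],
  [0,0,0,0,0,0,1],
])

```text
time: 13.8
ee_pos: [0.6444, -0.0747, 0.1504]
eef_rot: [0.995, 0.099, -0.007, -0.003]
ft_force: [-4.1, -0.3, 0.2]
width: 0.0001
```

```bash
python3 st.py
```

```text
t 13.8 tcp loc mm [ 16.8555 -40.7557 150.4007] w 0.00013919307869825903 F loc [-4.0627  0.4965  0.186 ]
tool axes in gearbox [[1.0, 0.003, -0.014], [0.003, -1.0, 0.007], [-0.014, -0.007, -1.0]]
```

The force has risen at the predicted position (x about 17 mm). One more confirming push.

Request:
send_rows([
  [0,0,0,0.002,0,0,1],
  [0,0,0,0.002,0,0,1],
  [0,0,0,0.002,0,0,1],
  [0,0,0,0.002,0,0,1],
  [0,0,0,0,0,0,1],
  [0,0,0,0,0,0,1],
  [0,0,0,0,0,0,1],
  [0,0,0,0,0,0,1],
  [0,0,0,0,0,0,1],
  [0,0,0,0,0,0,1],
])

```text
time: 14.8
ee_pos: [0.6452, -0.0745, 0.1504]
eef_rot: [0.995, 0.099, -0.017, -0.002]
ft_force: [-3.8, 1.3, -0.4]
width: 0.0004
```

```bash
python3 st.py
```

```text
t 14.8 tcp loc mm [ 17.5997 -40.6984 150.4472] w 0.000424806243794273 F loc [-3.4877  2.0171 -0.3682]
tool axes in gearbox [[0.999, 0.002, -0.032], [0.003, -1.0, 0.008], [-0.032, -0.008, -0.999]]
```

It's at the stop: I commanded 8 mm and the tool moved 0.7 mm. I'll back off, lift clear and check.

Request:
send_rows([
  [0,0,0,-0.01,0,0,1],
  [0,0,0,-0.015,0,0,1],
  [0,0,0,-0.015,0,0,1],
  [0,0,0,-0.015,0,0,1],
  [0,0,0,-0.01,0,-0.02,1],
  [0,0,0,-0.02,0,-0.03,1],
  [0,0,0,-0.02,0,-0.03,1],
  [0,0,0,-0.02,0,-0.03,1],
  [0,0,0,-0.02,0,-0.03,1],
  [0,0,0,0,0,0,1],
])

```text
time: 15.8
ee_pos: [0.5035, -0.1049, 0.3021]
eef_rot: [0.995, 0.098, -0.006, 0.0]
ft_force: [0.5, -1.0, 0.7]
width: 0.0005
```

```bash
python3 st.py 8
```

```text
t 15.8 tcp loc mm [-127.2437  -43.0857  302.1141] w 0.0005089717765137146 F loc [ 0.3157 -1.1247  0.7414]
tool axes in gearbox [[1.0, 0.001, -0.013], [0.001, -1.0, 0.001], [-0.013, -0.001, -1.0]]
(497, 800, 3)
```

View pics/c8.png

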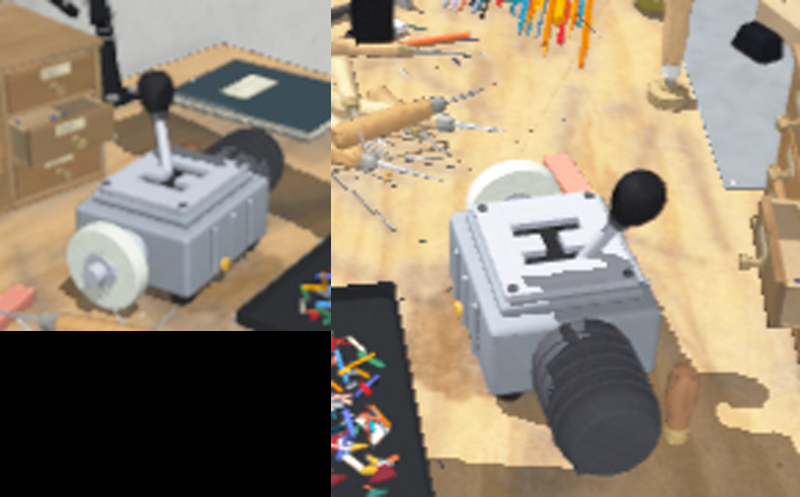

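The picture shows the lever in the far right slot, leaning forward and right, with the knob at (639,198) in the side crop. The stamp and stone have not moved, and the gripper is clear. I'll measure the knob and compare the bystanders.

```bash
python3 - <<'E'
from st import *
R_={}
for n,(r0,r1,c0,c1) in {"scene":(172,196,265,290),"side":(205,240,328,356)}.items():
    im=cv2.imread(f"pics/{n}8.png"); m=(im.max(2)<60).astype(np.uint8); M=np.zeros_like(m); M[r0:r1,c0:c1]=m[r0:r1,c0:c1]
    k,l,st,ce=cv2.connectedComponentsWithStats(M); i=1+np.argmax(st[1:,4]); print(n,st[i],ce[i]); R_[n]=ray(n,ce[i])
X,e=tri(list(R_.values())); X=loc(X); print("knob loc mm",X*1e3,e,"shift",np.arctan2(X[0],X[2]-.035),"cross",np.arctan2(-X[1],X[2]-.035))
for n,bx in {"side":[(255,310,345,372),(222,255,195,222)],"scene":[(250,280,200,236),(272,304,305,345)]}.items():
    for r0,r1,c0,c1 in bx:
        o=[]
        for t in "08":
            h=cv2.cvtColor(cv2.imread(f"pics/{n}{t}.png")[r0:r1,c0:c1],cv2.COLOR_BGR2HSV); m=((h[...,0]<14)|(h[...,0]>170))&(h[...,1]>95)
            o.append((int(m.sum()),np.argwhere(m).mean(0)))
        print(n,o)
E
```

```text
scene [265 176  18  15 164] [275.1646 183.0854]
side [331 212  20  20 299] [340.5652 221.5485]
knob loc mm [ 44.7627 -35.0551 143.1978] [np.float64(0.000462137428988608), np.float64(0.00046213742898874307)] shift 0.39227070204271813 cross 0.31331872555117507
side [(179, array([38.8547, 11.2458])), (205, array([37.8195, 11.5024]))]
side [(0, array([nan, nan])), (0, array([nan, nan]))]
scene [(308, array([14.7078, 17.5325])), (307, array([14.7362, 17.5114]))]
scene [(0, array([nan, nan])), (0, array([nan, nan]))]<stdin>:12: RuntimeWarning: Mean of empty slice.
  ret = um.true_divide(
```

```bash
python3 - <<'E'
from h import *
for n,(r0,r1,c0,c1) in {"scene":(272,304,305,345),"side":(222,255,195,222)}.items():
    h=[]
    for t in "08":
        a=cv2.cvtColor(cv2.imread(f"pics/{n}{t}.png")[r0:r1,c0:c1],cv2.COLOR_BGR2HSV); m=(a[...,1]>185)&(a[...,2]>90); h.append((int(m.sum()),np.argwhere(m).mean(0).round(2)))
    print(n,"cork",h)
print(read_state()['ft_force'],close_job())
E
```

```text
scene cork [(0, array([nan, nan])), (0, array([nan, nan]))]
side cork [(0, array([nan, nan])), (0, array([nan, nan]))]
the job is handed in; nothing more can be done
[-0.37898205 -0.34484571  0.23042606] None<stdin>:5: RuntimeWarning: Mean of empty slice.
  ret = um.true_divide(
```

The lever is in third gear and the job is handed in, at about 16 s. With closed fingers I pushed the knob across neutral to the right-hand stop, went round behind it, and pushed it forward into the far right slot. It never entered another slot.

- **Pushing forces:** the readings after each push were about 3 N at the right-hand stop and 4 N at the end of third. I read the force only after each push, so any brief peak in between was not seen. At each stop the tool hardly moved when told to go further, the last time 0.7 mm of 8 mm.
- **Lever position:** the last pictures show the lever in the far right slot. The knob measured about (45, -35, 143) mm, against the stated home of about (43, -39, 146) mm. That is up to 4 mm off, more than the 2 mm calibration. The height was 3 mm low, and I take the differences as image error, since the stop was felt.
- **Bystanders:** the stone's position in the image did not change. The stamp's mask shifted by about 1 pixel, probably because the lighting on it changed.
- **Failed check:** my colour mask for the cork block found nothing in either attempt, so its position was not confirmed by measurement. The fingers never went below about 0.13 m and were never near it.
- **Arm:** at hand-in the arm was well clear of everything, with a force reading near zero.

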